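# Spin the rinsed scatter mill dry

### The arm

A 6-joint arm with a two-finger parallel gripper is mounted at the origin on a cart in front of the work surface, level with it; the furniture and walls round the work are solid. World frame = base frame: x ahead of the robot, y to its left, z up, the work surface at z = 0. Lengths are in m, angles in rad, forces in N, time in s.
With the tool pointing down it reaches from about 0.3 to 0.875 m from the base axis. Payload 6.4 kg.
Tool frame: the origin (TCP) lies on the centre line of the jaws, within the pads' length; the fingertips stand 22 mm ahead of it and the grasp point (between the pads) lies 3 mm ahead of it; z points along the fingers, y is the line along which they close (so a half turn about z gives the same grasp; the last joint's range is limited). The gripper opens to 85 mm and grips with 20 to 120 N. Pads are 22 mm wide; open, the fingers measure 114 mm over their backs; the gripper's body (76 mm by 85 mm) begins 54 mm behind the grasp point. The pads swing forward as they close: fully open they stand 13 mm farther back than shut.
Start: joints at [-1.419, 0.181, 1.607, -0, 1.354, -0.206], TCP at [0.201, -0.539, 0.253] pointing down, gripper open.
Joint ranges: [-2.99, 2.99], [-0.89, 2.07], [0.3, 2.58], [-1.14, 4.28], [0, 2.63], [-3.12, 3.12]. Speed limits (rad/s): [2.57, 2.57, 3.01, 3.14, 3.14, 3.14].

### API

Orientations are given as a rotation vector (axis times angle).
In Python, from rig import * gives the robot as it stands.
- The arm moves only by the tool move_arm, never from a script. Its argument "increments" is a list that holds one entry, the list of rows, each a list of 7 numbers: the opening, from 0 (shut) to 1 (fully open), then the shift along the tool's x, y, z in cm, then the turn, a rotation vector about the tool's x, y, z in degrees. A call has exactly 10 rows; each row shifts and turns the commanded pose from where the row before left it, along the tool's axes as they then stand; what a row does not reach is not made up. A row lasts 1/8 s, in which the tool goes at most 62.5 mm and 10.7 degrees, less where a joint would pass 70% of its speed; a pose out of reach is approached as far as the arm can. A call with a gripper value outside its range is refused whole. The fingers move at their own pace and stop on an object; "squeeze" is the grip in N (left out, the last holds). Time passes only in rows, so rows that do not move let the fingers close, or fill a call up. It gives the time, the measured TCP pose, the force, the opening and the grip force at its end, in the units of the state.
- observe(): the state, without advancing time (a new reading comes with each control period).
- grab_frame(name): name is "scene" or "side" or "wrist"; returns the picture (400x640x3 uint8, blue, green, red); there is no depth.
- get_calibration(name): a dict with "fx", "fy", "cx", "cy" (pixels), "k1" (the pictures are not rectified: a ray, as slopes to the right and down, at radius r is drawn at 1 + k1 r^2 times it, then the intrinsics apply), "position" and "attitude" of the camera in the world. Camera axes: x right, y up, looking along -z (the intrinsics and any distortion apply to the point x, -y, -z); pixel columns grow to the right and rows downward; lengths in m; the calibration is good to about 2 mm. A picture is of the moment at which its call begins: read the wrist's pose just before it. get_calibration takes no time and is no camera call; for the wrist camera it gives the pose at the moment of the call.
- sign_off(): hands the job in; it is judged then, once.
The state is a dict: "clock": time; "joint_pos": joint angles; "joint_velocities": joint speeds; "joint_efforts": joint torques, N m; "tool_pos": TCP position; "eef_rot": TCP orientation; "wrist_force": force on the tool from outside, world axes, zero at the start; "moment": the same for the moment, N m; "width": finger opening in m; "grip_force": force on a finger pad.
Only numpy, scipy, OpenCV 4.12 (cv2) and the standard library are available. Lean on these libraries where they do the work, as an engineer would, in place of code of your own. Each camera call takes 0.05 s, during which the arm holds its last target. There are 200 camera calls.

### The job

The scenery mill has been rinsed and is to be spun dry: first swing the lever on its vent spout fully open, along the spout, to let the damp air out. Then set the lid on the mill with its lugs down in the two slots, flush on the collar, and turn it clockwise to the pulse rib, halfway to the lock and never so far that the lock clicks. It springs back if let go, so finish while still holding it there; leave the other things on the bench alone.

Things in the scene. Friction and masses are not known exactly. Their poses are not given: they have to be found in the camera images.
- mill: White round bench mill, 114 mm across, 95 mm high, fixed to the bench. Origin: centre of its foot, on the bench; z up. Its x axis runs through its two entry slots (-x: the front one), its vent spout points along -y. 'Turn' of the lid means its clockwise angle, seen from above, from lying in the slots.
- mill_mouth (a point): Centre of the top of the mill's open steel collar, on its axis, 95 mm above its foot. The collar is 88 mm across inside, 100 outside. Just under its top an inward ledge, 4.5 mm thick, leaves a hole 74 mm across, cut away at two slots 18 mm wide, at the mill's +x and -x; inside each slot's anticlockwise edge is a fixed stop.
- slot_front (a point): Middle of the front entry slot, 41 mm from the axis, at the collar's top. A round pip is moulded on the white shoulder outside each slot.
- pulse_mark (a point): Radial rib on the mill's white shoulder, 54 mm from the axis, 0.55 rad clockwise from above of the front slot; its twin lies half a turn round. One of the lid's edge teeth is to point at it.
- lock_point (a point): Nose of the sprung lock plunger, 50 mm from the axis, 1.0 rad clockwise of the front slot, in a raised white housing that reaches 69 mm from the axis and 6 mm above the collar. The lid's tooth touches the nose at about 0.9 rad of turn and clicks past it at 1.0.
- mill_lid: Black lid, right way up on the bench, 44 mm high, 0.08 to 0.16 kg, the same after half a turn. Origin: centre of its underside; z up. Skirt 70 mm across, 14.5 high, lower edge bevelled. Above it a flange 92 mm across, 6 thick, with a small tooth on its edge at +x and -x, 50 mm from the axis. Fully home the flange rests on the collar: origin 80.5 mm above the mill's foot, on its axis.
- lid_lug (a point): Tip of the +x one of the lid's two lugs, at the foot of the skirt, 42 mm from the axis; the other is at -x. Each is 13 mm wide and 6 mm high. The lid drops in with its x axis along the mill's x axis (either way round) to within 0.06 rad and centred to within 2 mm; turned clockwise, the lugs then pass under the ledge with 2 mm to spare.
- lid_bar (a point): Middle of the lid's grip bar, on the lid's axis, 32 mm above its origin. The bar is 60 mm long along the lid's x axis (in line with lugs and teeth), 12 mm wide, and stands from 20.5 to 44 mm above the lid's origin.
- pulse_ring (a joint): Sprung switch ring in the collar, pushed round by the lid's lugs. 0 at rest, grows clockwise, stops at 1.02 rad. The lugs meet it after about 0.08 rad of turn, so it reads 0.08 less than the lid's turn: 0.47 at the pulse rib, 0.92 at the lock click. It pushes back anticlockwise, 0.08 N m at 0, 0.15 N m at the pulse rib.
- vent_lever (a joint): Vent lever on an upright spindle above the spout. 0 = shut, across the spout, pointing to the mill's -x. Grows anticlockwise from above. 1.57 = fully open at its stop, along the spout, pointing outwards (the mill's -y). It stays where it is left (friction 0.05 N m).
- vent_grip (a point): Middle of the lever's black grip, 48 mm from the spindle, 79.5 mm above the bench. The grip is 38 mm long along the lever, 12 mm wide, 12 mm high, with free air beneath.
- vent_hinge (a point): Point on the axis of the lever's spindle, 85 mm from the mill's axis towards its -y, 79.5 mm above the bench. The spout (36 mm across its lip, axis 50 mm above the bench) ends 30 mm farther out.
- paint_jar: Small paint jar, 30 mm across, 34 mm high; origin at the centre of its foot. Bystander.
- gear_oil: Small dropper bottle with a pointed cap, 22 mm across, 55 mm high; origin at the centre of its foot. Bystander.
- parts_tin: Round open tin of couplers, 59 mm across, 21 mm high; origin at the centre of its foot. Bystander.
There are look-alikes about, which are no part of the job. What is meant by the mill_lid is not yellow, and is the larger of those in its own colour.

How it is judged:
By the outcome, as a careful person would: the job done as asked, in the order asked, and still so for the second after the job is handed in, while the arm keeps its last pose, push and grip.
It also fails if it takes over 67 s, if anything falls off the work surface, if the arm or the gripper's body presses on something with over 40 N, if the wrist force passes 120 N, or if a joint passes its speed limit or range.

## Working session

There is one attempt and no reset: what is moved stays moved. The work goes in short steps, Python scripts to look and compute and a tool call to move; the robot and the scene stay as the last step left them, time stands still between calls to the robot, and variables do not carry over. Pictures are saved under pics/ and viewed, at most 10 in all, crops included, and the job is handed in when it is done.

Besides the shell and the picture viewer there is one more tool, called after ">>>" as a command line: name --argument value ..., lists and objects as JSON in quotes. move_arm: Moves the arm, as the interface text tells. Its arguments: {"type":"object","properties":{"increments":{"type":"array"},"squeeze":{"type":"number"}},"required":["increments"]}

```bash
mkdir -p pics; ls; python3 - <<'E'
from rig import *
import cv2
for n in ("scene","side"):
    cv2.imwrite(f"pics/{n}0.png",grab_frame(n)); print(n,get_calibration(n))
s=observe(); print(s["clock"],s["tool_pos"],s["eef_rot"],s["width"])
print(get_calibration("wrist"))
E
```

```text
pics
scene {'fx': 450.1584140143049, 'fy': 450.1584140143049, 'cx': 319.81372116958346, 'cy': 198.65279294809926, 'k1': -0.03597009956537336, 'position': array([-0.26913729,  0.77141407,  0.82933447]), 'attitude': array([ 0.53528688, -1.02366094, -2.03463281])}
side {'fx': 503.9506527964697, 'fy': 503.9506527964697, 'cx': 316.2972960875419, 'cy': 202.38423987841912, 'k1': -0.165386996468907, 'position': array([ 0.05020389, -0.96376458,  1.03550015]), 'attitude': array([ 0.9031078 , -0.20014014, -0.4324994 ])}
0.1 [ 0.20132134 -0.53812013  0.25246604] [-3.08990660e+00 -5.58723231e-01 -9.82017308e-05] 0.0853120875819897
{'fx': 323.93228127080954, 'fy': 323.93228127080954, 'cx': 315.0017289458872, 'cy': 196.43677732509448, 'k1': -0.018675439265971257, 'position': array([ 0.27178908, -0.51181232,  0.37291736]), 'attitude': array([-0.25879611,  0.18210985, -1.20441377])}
```

View pics/scene0.png

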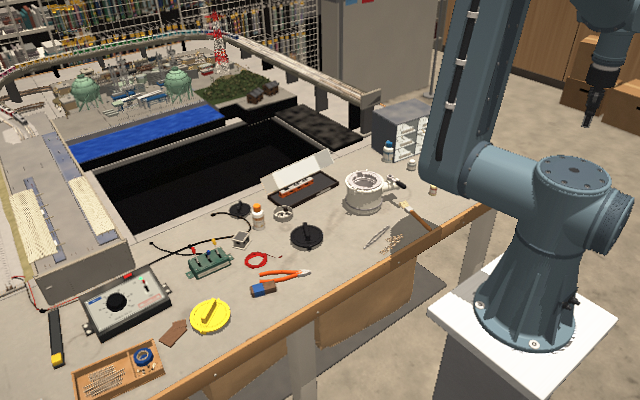

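View pics/side0.png

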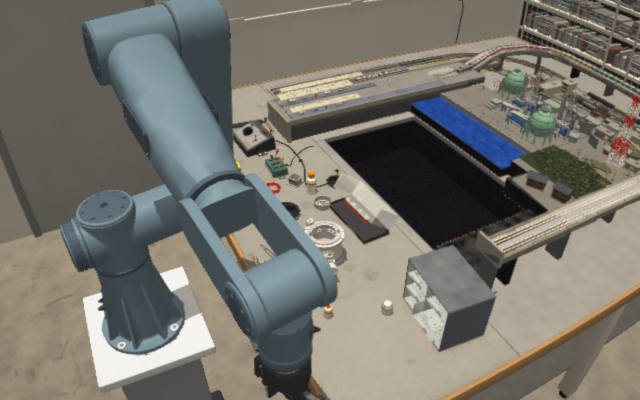

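Scene: the mill is at about (365,190), with its lever to the right (400,183). The large black lid is at (307,236) and the small look-alike at (239,210).

```bash
cat > h.py <<'E'
import numpy as np, cv2
from scipy.spatial.transform import Rotation as R
def unproj(c,px,z):
    px=np.atleast_2d(np.array(px,float)); d=(px-[c['cx'],c['cy']])/[c['fx'],c['fy']]
    u=d.copy()
    for _ in range(10): u=d/(1+c['k1']*(u**2).sum(1,keepdims=True))
    r=R.from_rotvec(c['attitude']).apply(np.c_[u[:,0],-u[:,1],-np.ones(len(u))])
    return c['position']+r*((z-c['position'][2])/r[:,2])[:,None]
def proj(c,P):
    p=R.from_rotvec(c['attitude']).inv().apply(np.atleast_2d(P)-c['position'])
    u=np.c_[p[:,0],-p[:,1]]/-p[:,2:]; u=u*(1+c['k1']*(u**2).sum(1,keepdims=True))
    return u*[c['fx'],c['fy']]+[c['cx'],c['cy']]
E
python3 - <<'E'
from rig import *
from h import *
im=cv2.imread("pics/scene0.png")[155:260,280:440]
cv2.imwrite("pics/crop1.png",cv2.resize(im,None,fx=5,fy=5,interpolation=cv2.INTER_CUBIC))
c=get_calibration("scene")
print(unproj(c,[(365,181)],.095),unproj(c,[(307,236)],.02),unproj(c,[(398,183)],.08))
E
```

```text
[[0.5329393 0.0137727 0.095    ]] [[0.51290064 0.24213292 0.02      ]] [[ 0.47963316 -0.07006029  0.08      ]]
```

View pics/crop1.png

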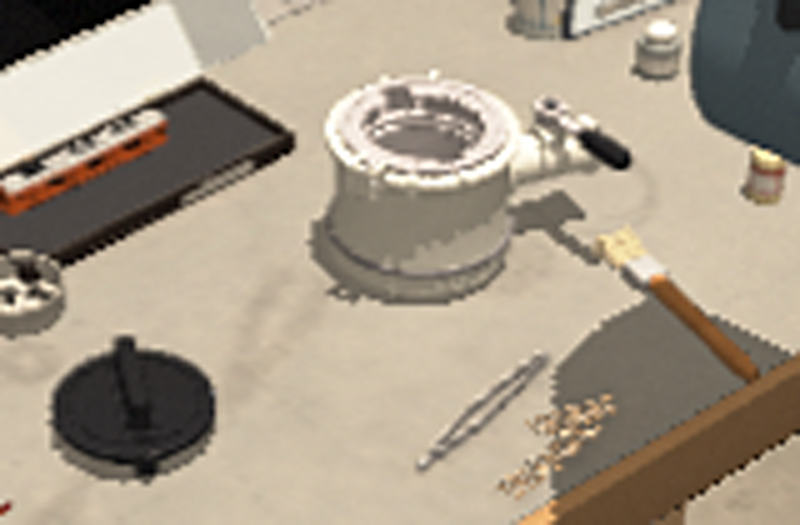

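```bash
cat >> h.py <<'E'
def tool(s): return np.array(s['tool_pos']),R.from_rotvec(s['eef_rot'])
def delta(s,target,rot=None):
    p,r=tool(s); print('shift cm',np.round(r.inv().apply(np.array(target)-p)*100,2))
    if rot is not None: print('turn deg',np.round(np.degrees((r.inv()*rot).as_rotvec()),2))
E
python3 - <<'E'
from rig import *
from h import *
c=get_calibration("wrist");s=observe();p,r=tool(s)
print("axes",r.as_matrix().round(3).tolist())
print("cam in tool",r.inv().apply(c['position']-p), "axis", r.inv().apply(R.from_rotvec(c['attitude']).apply([0,0,-1])))
print("cam right",r.inv().apply(R.from_rotvec(c['attitude']).apply([1,0,0])))
look=unproj(c,[(320,200)],.09)[0]; print(look-p)
delta(s,np.array([.533-(look-p)[0],.0-(look-p)[1],.27]))
print(np.array([.533,.0])-(look-p)[:2])
cs=get_calibration("scene")
h=unproj(cs,[(389.6,176)],.0795)[0];g=unproj(cs,[(401.2,185)],.0795)[0]; print(h,g,np.linalg.norm(h-g))
lid=unproj(cs,[(280+118/5,155+345/5),(280+138/5,155+412/5)],.044);print(lid,np.linalg.norm(lid[0]-lid[1]),lid.mean(0))
E
```

```text
axes [[0.937, 0.35, -0.0], [0.35, -0.937, 0.002], [0.0, -0.002, -1.0]]
cam in tool [ 0.07525959 -0.00015019 -0.12042548] axis [-2.93440688e-01 -6.05936118e-04  9.55977090e-01]
cam right [-1.09856027e-03  9.99999353e-01  2.96632051e-04]
[-0.01259106 -0.00897532 -0.16246604]
shift cm [ 51.41 -39.19  -1.68]
[0.54559106 0.00897532]
[ 0.5230402  -0.07816177  0.0795    ] [ 0.46674816 -0.07034991  0.0795    ] 0.056831499398254014
[[0.53665764 0.23529256 0.044     ]
 [0.48409479 0.25993868 0.044     ]] 0.05805414844433965 [0.51037621 0.24761562 0.044     ]
```

>>> move_arm --increments '[[[1,5,-3.7,-0.2,0,0,0],[1,5,-3.7,-0.2,0,0,0],[1,5,-3.7,-0.2,0,0,0],[1,5,-3.7,-0.2,0,0,0],[1,5,-3.7,-0.2,0,0,0],[1,5,-3.7,-0.2,0,0,0],[1,5,-3.7,-0.2,0,0,0],[1,5,-3.7,-0.2,0,0,0],[1,5,-3.7,-0.2,0,0,0],[1,4,-3,-0.2,0,0,0]]]'

```text
clock: 1.35
tool_pos: [0.5339, -0.0246, 0.2731]
eef_rot: [-3.091, -0.561, 0.0]
wrist_force: [1.3, -1.6, -0.4]
width: 0.0849
grip_force: 0.0
```

```bash
python3 - <<'E'
from rig import *
from h import *
import json
c=get_calibration("wrist");im=grab_frame("wrist");s=observe()
print(s['clock'],s['tool_pos'],s['joint_velocities'])
cv2.imwrite("pics/w1.png",im)
cv2.imwrite("pics/w1b.png",im[0:400,100:600])
json.dump({k:(v.tolist() if hasattr(v,'tolist') else v) for k,v in c.items()},open("w1.json","w"))
cv2.imwrite("pics/w1z.png",cv2.resize(im[:,60:593],None,fx=1.5,fy=1.5,interpolation=cv2.INTER_CUBIC))
E
```

```text
1.4 [ 0.53596388 -0.02038695  0.27339429] [-0.07468257 -0.03852812  0.05091629 -0.02232377  0.00382952 -0.13796208]
```

View pics/w1z.png

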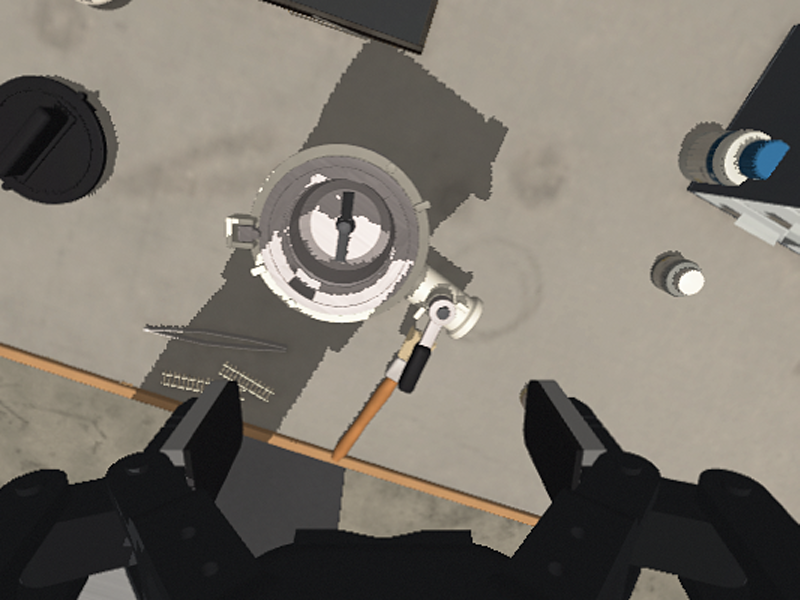

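The wrist view (1.5x crop) shows the mill's slots at (301,287) and (319,180) and the ribs at (259,270) and (424,205). The lock is at (240,232), the spindle at (442,312) and the grip at (415,369). The lid is at the left edge.

```bash
python3 - <<'E'
from h import *
import json
from scipy.optimize import least_squares
c={k:np.array(v) for k,v in json.load(open("w1.json")).items()}
obs=np.array([(301,287),(319,180),(259,270),(424,205),(442,312),(415,369)])/1.5+[60,0]
a=0.55
loc=np.array([[-.041,0,.095],[.041,0,.095],[-.054*np.cos(a),.054*np.sin(a),.09],[.054*np.cos(a),-.054*np.sin(a),.09],[0,-.085,.086],[-.048,-.085,.0855]])
f=lambda q:(proj(c,R.from_euler('z',q[2]).apply(loc)+[q[0],q[1],0])-obs).ravel()
q=least_squares(f,[.533,.01,-.1],loss='soft_l1'); print(q.x,q.fun.reshape(-1,2).round(1))
T=lambda p:R.from_euler('z',q.x[2]).apply(p)+[q.x[0],q.x[1],0]
print("hinge",T([0,-.085,.0795]),"grip",T([-.048,-.085,.0795]))
im=cv2.imread("pics/w1.png")
for rad,z in((.044,.095),(.05,.095),(.037,.095)):
    t=np.linspace(0,6.28,100); P=np.c_[rad*np.cos(t),rad*np.sin(t),0*t+z]
    cv2.polylines(im,[(proj(c,T(P))*16).astype(int)],True,(0,0,255),1,cv2.LINE_AA,4)
for p in loc: cv2.circle(im,tuple((proj(c,T(p))[0]*16).astype(int)),32,(0,255,0),-1,cv2.LINE_AA,4)
cv2.imwrite("pics/fit.png",cv2.resize(im[80:280,180:400],None,fx=3,fy=3))
print("lid bar",unproj(c,np.array([(20,165),(62,112)])/1.5+[60,0],.044), "teeth",unproj(c,np.array([(8,185),(85,95)])/1.5+[60,0],.0175))
E
```

```text
[ 0.54223454  0.00930729 -0.27044675] [[ -0.3   2.2]
 [ 37.5   3.1]
 [  1.2  -0.3]
 [ -4.6  -0.2]
 [  0.5  -0.9]
 [-10.1  -3.8]]
hinge [ 0.51952577 -0.0726031   0.0795    ] grip [ 0.47327049 -0.05977933  0.0795    ]
lid bar [[0.50375979 0.23680111 0.044     ]
 [0.54917946 0.21470843 0.044     ]] teeth [[0.47789432 0.2612064  0.0175    ]
 [0.56243002 0.21697687 0.0175    ]]
```

View pics/fit.png

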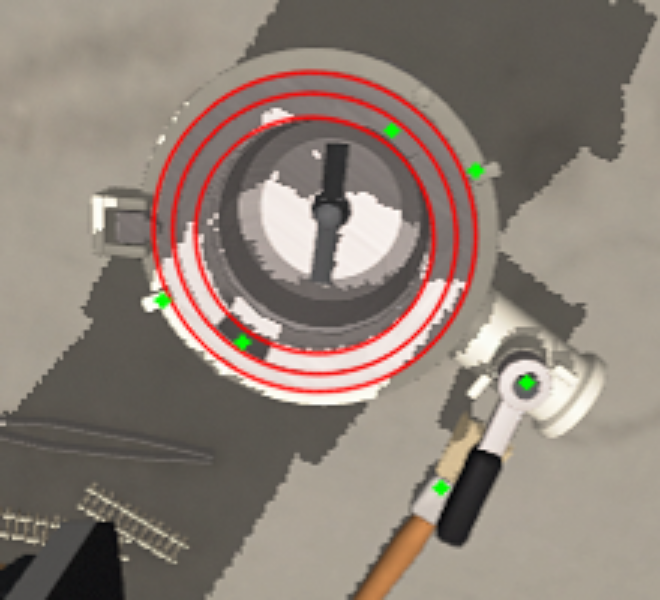

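The fitted circles sit on the collar. My rear-slot point was wrong and the lever isn't quite at 0, so I'll refit without those two.

```bash
python3 - <<'E'
from rig import *
from h import *
import json
from scipy.optimize import least_squares
c={k:np.array(v) for k,v in json.load(open("w1.json")).items()}
obs=np.array([(180+243/3,80+340/3),(180+155/3,80+302/3),(180+488/3,80+170/3),(180+524/3,80+382/3)])
a=0.55
loc=np.array([[-.041,0,.0935],[-.056*np.cos(a),.056*np.sin(a),.09],[.056*np.cos(a),-.056*np.sin(a),.09],[0,-.085,.086]])
f=lambda q:(proj(c,R.from_euler('z',q[2]).apply(loc)+[q[0],q[1],0])-obs).ravel()
q=least_squares(f,[.533,.01,-.1]); print(q.x,q.fun.reshape(-1,2).round(1))
H=R.from_euler('z',q.x[2]).apply([0,-.085,0])+[q.x[0],q.x[1],0]
g=unproj(c,[(180+470/3,80+497/3)],.084)[0]
d=g-H; ang=np.degrees(np.arctan2(d[1],d[0]))%360
print("hinge",H,"grip",g,np.hypot(*d[:2]),ang,"shut",180+np.degrees(q.x[2]),"open",270+np.degrees(q.x[2]))
s=observe();print(s['joint_pos'])
th=np.radians(ang)
u=np.array([np.cos(th),np.sin(th),0])
rot=R.from_euler('z',th-np.pi)*R.from_rotvec([np.pi,0,0])
delta(s,np.r_[(H+.05*u)[:2],.13],rot)
E
```

```text
[ 0.54224675  0.00844147 -0.28293537] [[ 0.  -0.2]
 [ 0.9 -0.6]
 [-1.4 -0. ]
 [ 0.6  0.8]]
hinge [ 0.51851683 -0.07317894  0.        ] grip [ 0.47264958 -0.07138453  0.084     ] 0.045902334032021846 177.75962210212927 shut 163.78899731640516 open 253.78899731640516
[-0.26157372  0.07581525  1.68277363  0.00379726  1.38192083  0.94716341]
shift cm [-8.15  2.41 14.31]
turn deg [-0.17 -0.15 22.94]
```

>>> move_arm --increments '[[[0.4,0,0,0,0,0,7.6],[0.4,0,0,0,0,0,7.7],[0.4,0,0,0,0,0,7.6],[0.4,-2.2,1.8,4.8,0,0,0],[0.4,-2.2,1.8,4.8,0,0,0],[0.4,-2.2,1.8,4.7,0,0,0],[0.4,0,0,2.1,0,0,0],[0.4,0,0,2.1,0,0,0],[0.4,0,0,0,0,0,0],[0.4,0,0,0,0,0,0]]]' --squeeze 20

```text
clock: 2.65
tool_pos: [0.4654, -0.0783, 0.0888]
eef_rot: [3.141, -0.066, 0.001]
wrist_force: [0.4, 0.4, 0.1]
width: 0.0341
grip_force: 0.0
```

```bash
python3 - <<'E'
from rig import *
from h import *
s=observe();print(s['clock'],s['joint_pos'],R.from_rotvec(s['eef_rot']).as_matrix().round(3).tolist())
delta(s,[.46856,-.0712,.088])
cv2.imwrite("pics/w2.png",grab_frame("wrist"))
E
```

```text
2.65 [-4.18974010e-01  1.79628712e-01  1.98514912e+00  5.97175732e-05
  9.76323739e-01  1.19359072e+00] [[0.999, -0.042, 0.0], [-0.042, -0.999, -0.0], [0.0, 0.0, -1.0]]
shift cm [ 0.29 -0.72  0.08]
```

View pics/w2.png

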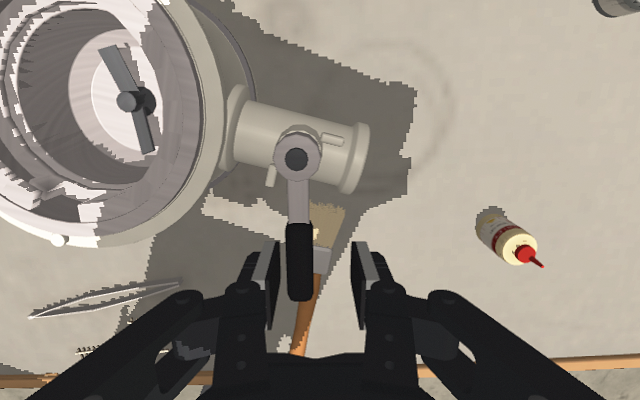

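The grip is centred near column 299, but the jaws are centred near 315. The jaws are about 7 mm off sideways, which agrees with the measured pose. I'll correct that, close and start the swing.

>>> move_arm --increments '[[[0.4,0.3,-0.7,0,0,0,0],[0.4,0,0,0,0,0,0],[0,0,0,0,0,0,0],[0,0,0,0,0,0,0],[0,0,0,0,0,0,0],[0,0,0,0,0,0,0],[0,0.05,0.7,0,0,0,-8],[0,0.05,0.7,0,0,0,-8],[0,0.05,0.7,0,0,0,-8],[0,0.05,0.7,0,0,0,-8]]]' --squeeze 20

```text
clock: 3.95
tool_pos: [0.4751, -0.0981, 0.0885]
eef_rot: [-3.035, -0.809, -0.001]
wrist_force: [0.7, 4.5, 4.2]
width: 0.0114
grip_force: 25.7
```

```bash
python3 - <<'E'
from rig import *
from h import *
s=observe();p,r=tool(s);m=r.as_matrix()
print(s['clock'],s['moment'])
H=np.array([.5185,-.0732,p[2]])
print("hinge in tool cm",r.inv().apply(H-p)*100, "yaw",np.degrees(np.arctan2(m[1,0],m[0,0])), "target 73.8")
E
```

```text
3.95 [ 0.72286594 -0.19144098  0.0623611 ]
hinge in tool cm [5.00801715e+00 7.12058130e-04 2.87394850e-03] yaw 29.85641154298546 target 73.8
```

>>> move_arm --increments '[[[0,0.05,0.7,0,0,0,-8],[0,0.05,0.7,0,0,0,-8],[0,0.05,0.7,0,0,0,-8],[0,0.05,0.7,0,0,0,-8],[0,0.05,0.7,0,0,0,-8],[0,0.02,0.5,0,0,0,-6],[0,0.01,0.2,0,0,0,-2],[0,0,0,0,0,0,0],[0,0,0,0,0,0,0],[0,0,0,0,0,0,0]]]'

```text
clock: 5.2
tool_pos: [0.5048, -0.121, 0.0881]
eef_rot: [-2.444, -1.962, 0.005]
wrist_force: [-14.0, 6.6, 16.3]
width: 0.0113
grip_force: 41.8
```

```bash
python3 - <<'E'
from rig import *
from h import *
s=observe();p,r=tool(s);m=r.as_matrix()
H=np.array([.5185,-.0732,p[2]])
print(s['clock'],s['moment'],s['width'],"hinge in tool cm",r.inv().apply(H-p)*100, "yaw",np.degrees(np.arctan2(m[1,0],m[0,0])))
cv2.imwrite("pics/w3.png",grab_frame("wrist"))
E
```

```text
5.2 [ 0.93224382  2.13333852 -0.89793315] 0.011298527637465005 hinge in tool cm [4.96140522 0.30000309 0.00791264] yaw 77.5066801768373
```

View pics/w3.png

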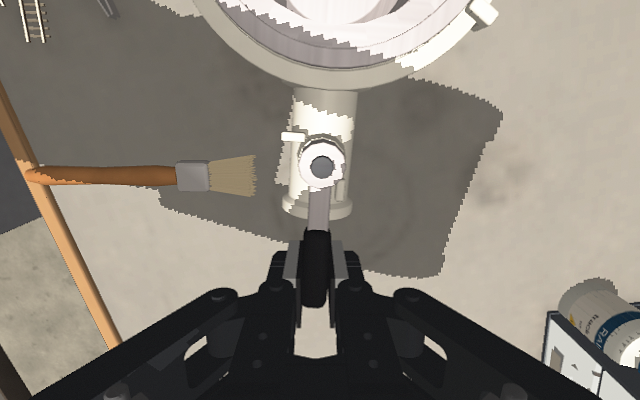

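The lever lies along the spout. Its world angle is 254°, matching the expected 253.8°, and force has built up against the stop. I'll release, lift and go to the lid.

>>> move_arm --increments '[[[0.35,0,-0.2,0,0,0,2],[0.35,0,0,0,0,0,0],[0.35,0,0,0,0,0,0],[0.35,0,0,-4,0,0,0],[0.35,0,0,-5.5,0,0,0],[0.35,0,0,-5.5,0,0,0],[0.35,5.9,-1.3,-0.5,0,0,0],[0.35,5.9,-1.3,0,0,0,0],[0.35,5.9,-1.3,0,0,0,0],[0.35,5.9,-1.3,0,0,0,0]]]'

```text
clock: 6.5
tool_pos: [0.5143, 0.1213, 0.2436]
eef_rot: [2.482, 1.925, 0.001]
wrist_force: [0.8, -1.7, -0.0]
width: 0.0297
grip_force: 0.0
```

>>> move_arm --increments '[[[0.4,4.7,-1,0,0,0,5],[0.4,4.7,-1,0,0,0,10],[0.4,0,0,0,0,0,10.5],[0.4,0,0,0,0,0,10.5],[0.4,0,0,0,0,0,10.5],[0.4,0,0,0,0,0,10.5],[0.4,0,0,0,0,0,10.5],[0.4,0,0,0,0,0,10.5],[0.4,0,0,0,0,0,10.5],[0.4,0,0,0,0,0,10.5]]]'

```text
clock: 7.75
tool_pos: [0.5226, 0.2151, 0.2432]
eef_rot: [3.074, -0.646, 0.0]
wrist_force: [0.2, -0.4, 0.8]
width: 0.0341
grip_force: 0.0
```

>>> move_arm --increments '[[[0.4,0,0,0,0,0,5],[0.4,0,0,0,0,0,0],[0.4,0,0,0,0,0,0],[0.4,0,0,0,0,0,0],[0.4,0,0,0,0,0,0],[0.4,0,0,0,0,0,0],[0.4,0,0,0,0,0,0],[0.4,0,0,0,0,0,0],[0.4,0,0,0,0,0,0],[0.4,0,0,0,0,0,0]]]'

```text
clock: 9.0
tool_pos: [0.5224, 0.2152, 0.2433]
eef_rot: [-3.046, 0.771, 0.0]
wrist_force: [0.2, 0.4, -0.5]
width: 0.0341
grip_force: 0.0
```

```bash
python3 - <<'E'
from rig import *
from h import *
import json
c=get_calibration("wrist");im=grab_frame("wrist");s=observe()
print(s['clock'],s['tool_pos'],s['joint_pos'],R.from_rotvec(s['eef_rot']).as_matrix().round(3).tolist())
cv2.imwrite("pics/w4.png",im)
json.dump({k:(v.tolist() if hasattr(v,'tolist') else v) for k,v in c.items()},open("w4.json","w"))
E
```

```text
9.05 [0.52237818 0.21512314 0.24328933] [ 1.80596358e-01  1.67526843e-01  1.64312044e+00 -1.06653687e-05
  1.33096407e+00  2.24706213e+00] [[0.88, -0.476, -0.0], [-0.476, -0.88, -0.0], [-0.0, 0.0, -1.0]]
```

View pics/w4.png

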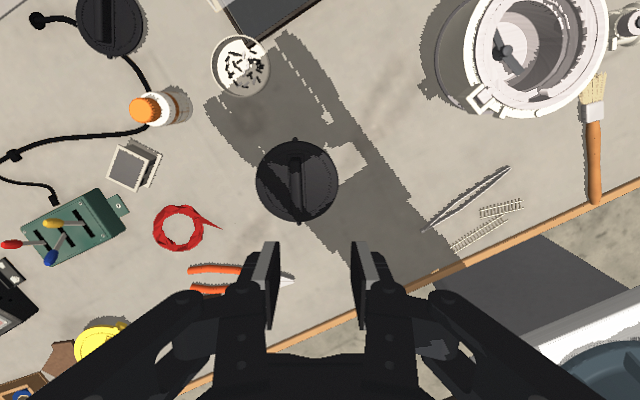

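The lid's teeth are near (294,139) and (300,223) and the flange spans columns 256 to 339. The second black lid, at (110,20), looks smaller.

```bash
python3 - <<'E'
from rig import *
from h import *
import json
c={k:np.array(v) for k,v in json.load(open("w4.json")).items()}
im=cv2.imread("pics/w4.png")
P=unproj(c,[(294,139),(300,223)],.0175);v=P[0]-P[1]
print(P.round(4).tolist(),P.mean(0),np.linalg.norm(v),np.degrees(np.arctan2(v[1],v[0])))
E_=unproj(c,[(256,184),(339,181)],.0205);print("flange",np.linalg.norm(E_[0]-E_[1]),E_.mean(0))
E_=unproj(c,[(76,22),(148,20)],.0205);print("other",np.linalg.norm(E_[0]-E_[1]))
C=np.r_[P.mean(0)[:2],0]; a=np.arctan2(v[1],v[0])
T=lambda p:R.from_euler('z',a).apply(p)+C
t=np.linspace(0,6.28,100)
for z,rr in((.0205,.046),(.0145,.046)): cv2.polylines(im,[(proj(c,T(np.c_[rr*np.cos(t),rr*np.sin(t),0*t+z]))*16).astype(int)],True,(0,0,255) ,1,cv2.LINE_AA,4)
b=np.array([[.03,.006,.044],[.03,-.006,.044],[-.03,-.006,.044],[-.03,.006,.044]])
cv2.polylines(im,[(proj(c,T(b))*16).astype(int)],True,(0,255,0),1,cv2.LINE_AA,4)
a0=im[125:240,240:355]; b0=cv2.imread("pics/w4.png")[125:240,240:355]
o=np.hstack([a0,cv2.convertScaleAbs(b0,alpha=2,beta=20)])
cv2.imwrite("pics/lid.png",cv2.resize(o,None,fx=3.4,fy=3.4,interpolation=cv2.INTER_CUBIC))
E
```

```text
[[0.5618, 0.2198, 0.0175], [0.4753, 0.2609, 0.0175]] [0.51851653 0.24037677 0.0175    ] 0.09577649161256399 -25.426711313545372
flange 0.09097126260323987 [0.51909664 0.23947574 0.0205    ]
other 0.07050490090534182
```

View pics/lid.png

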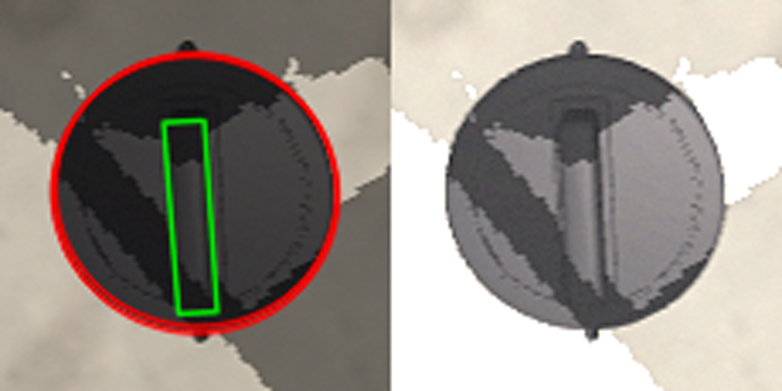

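>>> move_arm --increments '[[[0.4,-0.8,-1,4.5,0,0,0],[0.4,-0.7,-1,5,0,0,0],[0.4,0,0,5,0,0,-1.9],[0.4,0,0,3.5,0,0,0],[0.4,0,0,1.3,0,0,0],[0.4,0,0,0.4,0,0,0],[0.4,0,0,0,0,0,0],[0,0,0,0,0,0,0],[0,0,0,0,0,0,0],[0,0,0,0,0,0,0]]]' --squeeze 60

```text
clock: 10.3
tool_pos: [0.52, 0.2402, 0.048]
eef_rot: [-3.057, 0.72, -0.004]
wrist_force: [-0.7, -0.2, 6.4]
width: 0.0106
grip_force: 60.9
```

```bash
python3 - <<'E'
from rig import *
from h import *
s=observe();p,r=tool(s);m=r.as_matrix();yaw=np.degrees(np.arctan2(m[1,0],m[0,0]))
print(s['clock'],p,yaw,s['width'],s['grip_force'],s['wrist_force'],s['moment'],m[:,2])
E
```

```text
10.3 [0.5200332  0.24022712 0.04798232] -26.496393184848348 0.010573755348830585 60.87779402732849 [-0.67924988 -0.1728413   6.41923195] [-0.02348747  0.05189157  0.00300898] [ 3.03528491e-03  7.31781102e-04 -9.99995126e-01]
```

>>> move_arm --increments '[[[0,0,0,-2,0,0,0],[0,0,0,-5,0,0,0],[0,0,0,-5,0,0,0],[0,3.1,4.9,-1,0,0,0],[0,3.1,5,0,0,0,0],[0,3.1,4.9,0,0,0,0],[0,3,5,0,0,0,0],[0,0,0,0,0,0,-5.2],[0,0,0,0,0,0,-5.1],[0,0,0,0,0,0,0]]]'

```text
clock: 11.55
tool_pos: [0.5403, 0.0076, 0.1772]
eef_rot: [3.11, -0.445, 0.001]
wrist_force: [0.0, 0.1, -2.2]
width: 0.0102
grip_force: 59.8
```

>>> move_arm --increments '[[[0,0,0,0,0,0,0],[0,0,0,0,0,0,0],[0,0,0,0,0,0,0],[0,0,0,0,0,0,0],[0,0,0,0,0,0,0],[0,0,0,0,0,0,0],[0,0,0,0,0,0,0],[0,0,0,0,0,0,0],[0,0,0,0,0,0,0],[0,0,0,0,0,0,0]]]'

```text
clock: 12.8
tool_pos: [0.5404, 0.0078, 0.1763]
eef_rot: [-3.11, 0.443, 0.0]
wrist_force: [0.8, 0.7, -1.8]
width: 0.0106
grip_force: 59.8
```

```bash
python3 - <<'E'
from rig import *
from h import *
import json
c=get_calibration("wrist");im=grab_frame("wrist");s=observe();p,r=tool(s);m=r.as_matrix();yaw=np.degrees(np.arctan2(m[1,0],m[0,0]))
print(s['clock'],p,yaw,s['width'],s['grip_force'],s['wrist_force'],s['moment'],m[:,2]); 
cv2.imwrite("pics/w5.png",im); sc=grab_frame("scene"); cv2.imwrite("pics/s5.png",sc); cv2.imwrite("pics/d5.png",grab_frame("side"))
json.dump({k:(v.tolist() if hasattr(v,'tolist') else v) for k,v in c.items()},open("w5.json","w"))
# left: wrist; overlay expected lid & mill
o=im.copy(); t=np.linspace(0,6.28,100)
L=lambda q:r.apply(np.atleast_2d(q)*[1,-1,-1]+[0,0,.048])+p   # lid frame -> world, centred on tcp
M=lambda q:R.from_euler('z',-.283).apply(q)+[.5422,.0084,0]
pl=lambda P,col:cv2.polylines(o,[(proj(c,P)*16).astype(int)],True,col,1,cv2.LINE_AA,4)
ring=lambda rr,z:np.c_[rr*np.cos(t),rr*np.sin(t),0*t+z]
pl(L(ring(.046,.0205)),(0,0,255)); pl(M(ring(.050,.095)),(0,255,0)); pl(M(ring(.057,.09)),(255,255,0))
for sg in(1,-1):
    pl(L([[sg*.046,0,.0175],[sg*.05,0,.0175]]),(0,0,255))
    a=.55; pl(M([[-sg*.05*np.cos(a),sg*.05*np.sin(a),.09],[-sg*.058*np.cos(a),sg*.058*np.sin(a),.09]]),(0,255,0))
z=o[100:330,160:480]
cv2.imwrite("pics/v5.png",cv2.resize(z,(800,575),interpolation=cv2.INTER_CUBIC))
E
```

```text
12.85 [0.54044188 0.00779597 0.17630967] -16.199361156469806 0.010609392670697044 59.821913838386536 [ 0.42972879  0.34161624 -1.1609685 ] [ 0.0921527   0.05051784 -0.0074475 ] [ 4.74946829e-05 -2.27470487e-05 -9.99999999e-01]
```

View pics/v5.png

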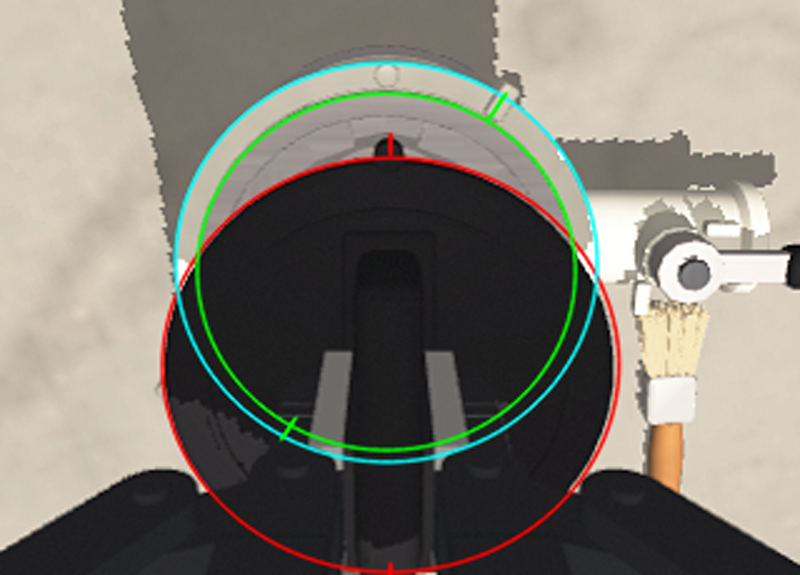

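The overlays match: the lid sits within 1 mm of where I expect it in the grip, and the mill's ring, pip and slot line up. I'll shift 2.4 mm and lower it in.

>>> move_arm --increments '[[[0,0.2,-0.1,1,0,0,0],[0,0,0,1,0,0,0],[0,0,0,0.8,0,0,0],[0,0,0,0.2,0,0,0],[0,0,0,0.2,0,0,0],[0,0,0,0.2,0,0,0],[0,0,0,0.2,0,0,0],[0,0,0,0.2,0,0,0],[0,0,0,0.1,0,0,0],[0,0,0,0,0,0,0]]]'

```text
clock: 14.2
tool_pos: [0.5426, 0.0082, 0.1372]
eef_rot: [-3.11, 0.443, 0.0]
wrist_force: [-0.1, -0.2, -1.1]
width: 0.0107
grip_force: 59.8
```

```bash
cat > st.py <<'E'
from rig import *
from h import *
s=observe();p,r=tool(s);m=r.as_matrix();yaw=np.degrees(np.arctan2(m[1,0],m[0,0]))
print(s['clock'],p.round(4),yaw.round(2),s['width'],s['grip_force'],'F',s['wrist_force'].round(1),'M',s['moment'].round(3),m[:,2].round(4))
delta(s,[.5428,.0078,.1285])
E
python3 st.py
```

```text
14.2 [0.5426 0.0082 0.1372] -16.2 0.01070345861528662 59.8199987411499 F [-0.1 -0.2 -1.1] M [0.012 0.006 0.015] [-1.e-04  0.e+00 -1.e+00]
shift cm [0.03 0.03 0.87]
```

The lugs are in the slots with no contact force. I'll lower it the rest of the way until it seats.

>>> move_arm --increments '[[[0,0,0,0.2,0,0,0],[0,0,0,0.2,0,0,0],[0,0,0,0.2,0,0,0],[0,0,0,0.1,0,0,0],[0,0,0,0.1,0,0,0],[0,0,0,0.1,0,0,0],[0,0,0,0.1,0,0,0],[0,0,0,0,0,0,0],[0,0,0,0,0,0,0],[0,0,0,0,0,0,0]]]'

```text
clock: 15.45
tool_pos: [0.5427, 0.0082, 0.1285]
eef_rot: [3.11, -0.442, 0.0]
wrist_force: [-5.4, 0.4, 7.9]
width: 0.0105
grip_force: 61.2
```

```bash
python3 st.py
```

```text
15.45 [0.5427 0.0082 0.1285] -16.19 0.01052336621870437 61.20273470878601 F [-5.4  0.4  7.9] M [0.061 0.719 0.005] [ 1.e-04 -2.e-04 -1.e+00]
shift cm [ 0.02  0.04 -0.  ]
```

It's flush: TCP z is 0.1285, exactly the seated height, with about 9 N downward. I'll relieve the side load by 1 mm, then turn clockwise.

>>> move_arm --increments '[[[0,-0.1,0,0,0,0,0],[0,0,0,0,0,0,0],[0,0,0,0,0,0,5],[0,0,0,0,0,0,5],[0,0,0,0,0,0,5],[0,0,0,0,0,0,4],[0,0,0,0,0,0,3],[0,0,0,0,0,0,3],[0,0,0,0,0,0,0],[0,0,0,0,0,0,0]]]'

```text
clock: 16.7
tool_pos: [0.5427, 0.0081, 0.1285]
eef_rot: [-2.941, 1.105, -0.004]
wrist_force: [-1.2, -0.2, 5.8]
width: 0.0106
grip_force: 60.9
```

```bash
python3 st.py
```

```text
16.7 [0.5427 0.0081 0.1285] -41.19 0.010591578841765651 60.851837396621704 F [-1.2 -0.2  5.8] M [-0.089  0.142  0.079] [ 2.4e-03 -9.0e-04 -1.0e+00]
shift cm [ 0.02  0.01 -0.  ]
```

>>> move_arm --increments '[[[0,0,0,0,0,0,3],[0,0,0,0,0,0,3],[0,0,0,0,0,0,0.5],[0,0,0,0,0,0,0],[0,0,0,0,0,0,0],[0,0,0,0,0,0,0],[0,0,0,0,0,0,0],[0,0,0,0,0,0,0],[0,0,0,0,0,0,0],[0,0,0,0,0,0,0]]]'

```text
clock: 17.95
tool_pos: [0.5427, 0.008, 0.1285]
eef_rot: [-2.874, 1.27, -0.004]
wrist_force: [-0.7, -0.5, 6.5]
width: 0.0104
grip_force: 60.9
```

```bash
python3 st.py; python3 - <<'E'
from rig import *
from h import *
c=get_calibration("wrist");g=cv2.cvtColor(grab_frame("wrist"),cv2.COLOR_BGR2GRAY).astype(np.float32)
ang=np.arange(-70,-24.9,1.5)
def prof(r,z):
    a=np.radians(ang); P=np.c_[.5424+r*np.cos(a),.0082+r*np.sin(a),0*a+z]
    q=proj(c,P).astype(np.float32); return cv2.remap(g,q[:,:1],q[:,1:],cv2.INTER_LINEAR).ravel().astype(int)
rs=[(.044,.101),(.047,.099),(.048,.098),(.049,.098),(.0495,.098),(.053,.09),(.054,.09),(.055,.09),(.056,.09),(.057,.09),(.058,.09)]
A=np.array([prof(*x) for x in rs])
print('ang  ',[x[0] for x in rs])
for i,a in enumerate(ang): print(a,*A[:,i])
E
```

```text
17.95 [0.5427 0.008  0.1285] -47.67 0.010403153512367858 60.889445543289185 F [-0.7 -0.5  6.5] M [-0.148  0.144  0.235] [ 0.0023 -0.001  -1.    ]
shift cm [ 0.03  0.01 -0.  ]
ang   [0.044, 0.047, 0.048, 0.049, 0.0495, 0.053, 0.054, 0.055, 0.056, 0.057, 0.058]
-70.0 31 154 158 160 159 195 197 196 198 130 111
-68.5 32 157 157 159 161 197 198 198 198 132 112
-67.0 32 157 159 160 160 199 198 199 200 128 120
-65.5 33 157 156 159 158 199 199 198 200 128 147
-64.0 32 155 157 162 161 198 199 199 202 132 146
-62.5 32 155 161 163 165 198 199 200 203 141 141
-61.0 33 159 160 160 160 199 201 201 206 143 138
-59.5 33 158 156 158 159 200 201 202 206 129 138
-58.0 34 155 156 160 165 198 200 203 207 139 139
-56.5 34 153 158 162 164 198 200 202 205 130 139
-55.0 32 156 159 163 167 200 200 203 207 142 137
-53.5 35 157 160 165 168 199 200 203 205 129 137
-52.0 34 158 161 165 167 200 202 203 207 132 137
-50.5 34 134 166 165 165 175 178 182 183 138 135
-49.0 31 32 26 129 162 207 210 212 214 216 218
-47.5 30 38 35 48 130 209 211 212 213 212 212
-46.0 31 39 39 46 129 204 204 202 200 197 196
-44.5 30 36 23 125 166 204 207 208 210 150 138
-43.0 35 126 164 166 167 203 204 206 208 136 140
-41.5 35 155 161 165 165 201 203 204 206 135 140
-40.0 34 157 162 164 166 199 201 202 206 154 138
-38.5 35 158 161 164 167 199 201 201 206 152 139
-37.0 35 159 161 165 168 201 200 203 205 154 139
-35.5 35 159 162 166 166 200 203 203 204 136 140
-34.0 34 159 162 164 165 202 201 203 204 152 139
-32.5 33 158 163 161 166 201 202 202 204 159 139
-31.0 34 159 164 163 167 201 201 201 203 156 141
-29.5 33 160 161 165 169 199 199 200 202 148 141
-28.0 32 160 160 165 168 197 198 199 202 147 136
-26.5 32 160 159 166 168 197 199 200 202 150 122
-25.0 32 160 159 165 166 197 198 200 203 155 114
```

The image profile puts the lid's tooth at -46.8° and the rib at -47.5°, so they agree within 0.7°. The lid is flush, held and well short of the lock, so I'm handing it in.

```bash
python3 -c "
from rig import *
print(sign_off())"
```

```text
the job is handed in; nothing more can be done
None
```

The vent lever is fully open against its stop. The lid is flush in the mill and held within about 0.7° of the pulse rib, short of the lock, and I signed off at about 18 s; no verdict came back.

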